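# Lay out the padlocks by size on the locksmith's tray

## Robot

A 7-joint arm with a two-finger parallel gripper is mounted at the origin on the work surface. World frame = base frame: x ahead of the robot, y to its left, z up, the work surface at z = 0. Lengths are in m, angles in rad, forces in N, time in s.
With the tool pointing down it reaches from about 0.4 to 0.85 m from the base axis. Payload 4.5 kg.
Tool frame: the origin (TCP) lies at the very end of the fingers, on their centre line; the grasp point (between the pads) lies 19 mm behind it; z points along the fingers, y is the line along which they close (so a half turn about z gives the same grasp; the last joint's range is limited). The gripper opens to 88 mm and grips with 3 to 60 N. Pads are 18 mm wide; open, the fingers measure 123 mm over their backs; the gripper's body (75 mm by 187 mm) begins 45 mm behind the grasp point.
Start: joints at [1.347, 0.689, -0.195, 1.565, 0.157, 0.902, -0.215], TCP at [0.159, -0.604, 0.239] pointing down, gripper open.
Joint ranges: [-3.01, 3.01], [-0.46, 2.08], [-1.47, 1.51], [0.13, 2.56], [-1, 4.14], [0.04, 2.09], [-2.66, 2.66]. Speed limits (rad/s): [2.57, 2.57, 3.14, 3.14, 3.14, 3.14, 3.14].

## Interface

Orientations are given as a unit quaternion [x, y, z, w].
In Python, from plant import r gives the robot as it stands. The module is installed in compiled form; this text tells all that it offers.
- The arm moves only by the tool step_arm, never from a script. Its argument "increments" is a list of rows, each a list of 2 entries, a list of its own where there are three numbers: the shift along the world's x, y, z in cm, then the turn, a rotation vector about the world's x, y, z in degrees. A call has exactly 10 rows; each row shifts and turns the commanded pose from where the row before left it; what a row does not reach is not made up. A row lasts 1/10 s, in which the tool goes at most 50 mm and 8.59 degrees, less where a joint would pass 70% of its speed; a pose out of reach is approached as far as the arm can. A call is refused whole if a number of a shift passes 5 or a number of a turn 8.59, either way. A call with a gripper value outside its range is refused whole. "fingers" is the opening, from 0 (shut) to 1 (fully open), set as the call begins (left out, the last holds). The fingers move at their own pace and stop on an object; "grip_force" is the grip in N (left out, the last holds). Time passes only in rows, so rows that do not move let the fingers close, or fill a call up. It gives the time, the measured TCP pose, the force, the opening and the grip force at its end, in the units of the state.
- r.get_state(): the state, without advancing time (a new reading comes with each control period).
- r.snapshot(name): name is "scene" or "top" or "wrist"; returns (picture, depth): 420x560x3 uint8, red, green, blue; 420x560 float32, m along the optical axis (not along the pixel's ray), 0 where there is no reading.
- r.calibration(name): a dict with "fov_y" (degrees; the focal length in pixels is half the picture's height over the tangent of half this angle, whatever the lens; pixels are square), "cx", "cy" (the principal point, pixels), "k1" (the pictures are not rectified: a ray, as slopes to the right and down, at radius r is drawn at 1 + k1 r^2 times it, then the intrinsics apply), "R" (3x3) and "t" (3): a world point X has camera coordinates R X + t. Camera axes: x right, y down, z forward; pixel columns grow to the right and rows downward; lengths in m; the calibration is good to about 2 mm. A picture is of the moment at which its call begins: read the wrist's pose just before it. calibration takes no time and is no camera call; for the wrist camera it gives the pose at the moment of the call.
- r.finish_job(): hands the job in; it is judged then, once.
The state is a dict: "clock": time; "q": joint angles; "qd": joint speeds; "joint_torque": joint torques, N m; "tool_pos": TCP position; "eef_rot": TCP orientation; "contact_force": force on the tool from outside, world axes, zero at the start; "moment": the same for the moment, N m; "opening": opening from 0.0 (shut) to 1.0 (fully open); "finger_force": force on a finger pad.
Only numpy, scipy, OpenCV 4.12 (cv2) and the standard library are available. Lean on these libraries where they do the work, as an engineer would, in place of code of your own. Each camera call takes 0.05 s, during which the arm holds its last target. There are 200 camera calls.

## Task

Lay the four brass padlocks in the black tray in order of size, one to each grey bay: the smallest in the bay next to the red disc, the largest at the other end. Each should lie flat with its brass body in the middle of its bay and its shackle pointing straight across the row (to either side); set them down rather than dropping them.

Things in the scene. Friction and masses are not known exactly. Their poses are not given: they have to be found in the camera images.
- lock28_center (a point): centre (half-way up) of the brass body of the smallest padlock, which lies flat; brass body 28 mm wide along its y, 25 mm along its x, 18 mm thick (z up), with a steel shackle on the +x side reaching 25 mm from this point, 21 mm wide overall and thinner than the body; about 80 g (varies), loose. Grip across its width, y.
- lock38_center (a point): centre (half-way up) of the brass body of the second smallest padlock, which lies flat; brass body 38 mm wide along its y, 34 mm along its x, 20 mm thick (z up), with a steel shackle on the +x side reaching 34 mm from this point, 28 mm wide overall and thinner than the body; about 170 g (varies), loose. Grip across its width, y.
- lock48_center (a point): centre (half-way up) of the brass body of the second largest padlock, which lies flat; brass body 48 mm wide along its y, 43 mm along its x, 22 mm thick (z up), with a steel shackle on the +x side reaching 43 mm from this point, 36 mm wide overall and thinner than the body; about 300 g (varies), loose. Grip across its width, y.
- lock58_center (a point): centre (half-way up) of the brass body of the largest padlock, which lies flat; brass body 58 mm wide along its y, 52 mm along its x, 24 mm thick (z up), with a steel shackle on the +x side reaching 52 mm from this point, 44 mm wide overall and thinner than the body; about 460 g (varies), loose. Grip across its width, y.
- bay1: bay 1 of 4 in the black tray: a slate-grey pad, 142 mm along its x, 78 mm along its y, fixed in the tray; origin at the centre of its top face, 8 mm above the table. The bays lie side by side along their common y axis, 90 mm apart, bay1 to bay4 towards +y. The tray (158 x 450 mm) has a low lip 10 mm above the table around its edge, 74 mm along x from the bays' centre line.
- bay2: bay 2 of 4 in the black tray: a slate-grey pad, 142 mm along its x, 78 mm along its y, fixed in the tray; origin at the centre of its top face, 8 mm above the table. The bays lie side by side along their common y axis, 90 mm apart, bay1 to bay4 towards +y. The tray (158 x 450 mm) has a low lip 10 mm above the table around its edge, 74 mm along x from the bays' centre line.
- bay3: bay 3 of 4 in the black tray: a slate-grey pad, 142 mm along its x, 78 mm along its y, fixed in the tray; origin at the centre of its top face, 8 mm above the table. The bays lie side by side along their common y axis, 90 mm apart, bay1 to bay4 towards +y. The tray (158 x 450 mm) has a low lip 10 mm above the table around its edge, 74 mm along x from the bays' centre line.
- bay4: bay 4 of 4 in the black tray: a slate-grey pad, 142 mm along its x, 78 mm along its y, fixed in the tray; origin at the centre of its top face, 8 mm above the table. The bays lie side by side along their common y axis, 90 mm apart, bay1 to bay4 towards +y. The tray (158 x 450 mm) has a low lip 10 mm above the table around its edge, 74 mm along x from the bays' centre line.
- red_disc: red plastic disc fixed on the tray, 22 mm across and 6 mm thick, its top 12 mm above the table; origin under its centre. It sits at one end of the row, 73 mm beyond the centre of the end bay (bay1 or bay4, differs between starts); a like white disc is at the other end.

How it is judged:
At the end, for the whole second after the job is handed in: From the red disc on, the 28, 38, 48 and 58 mm padlocks lie in successive bays: body centre within 12 mm of the bay centre along the row and 18 mm across it, flat on the pad (5 mm in height, 0.1 rad), shackle across the row within 0.3 rad, released and at rest (((horizontal distance between red_disc and bay1 below 0.12 m and (x of lock28_center in the frame of bay1 between -0.018 and 0.018 m and y of lock28_center in the frame of bay1 between -0.012 and 0.012 m and z of lock28_center in the frame of bay1 below 0.014 m and angle between the x axis of lock28_center and the x axis of bay1, either way round below 0.3 rad) and (x of lock38_center in the frame of bay2 between -0.018 and 0.018 m and y of lock38_center in the frame of bay2 between -0.012 and 0.012 m and z of lock38_center in the frame of bay2 below 0.015 m and angle between the x axis of lock38_center and the x axis of bay2, either way round below 0.3 rad) and (x of lock48_center in the frame of bay3 between -0.018 and 0.018 m and y of lock48_center in the frame of bay3 between -0.012 and 0.012 m and z of lock48_center in the frame of bay3 below 0.016 m and angle between the x axis of lock48_center and the x axis of bay3, either way round below 0.3 rad) and (x of lock58_center in the frame of bay4 between -0.018 and 0.018 m and y of lock58_center in the frame of bay4 between -0.012 and 0.012 m and z of lock58_center in the frame of bay4 below 0.017 m and angle between the x axis of lock58_center and the x axis of bay4, either way round below 0.3 rad)) or (horizontal distance between red_disc and bay4 below 0.12 m and (x of lock28_center in the frame of bay4 between -0.018 and 0.018 m and y of lock28_center in the frame of bay4 between -0.012 and 0.012 m and z of lock28_center in the frame of bay4 below 0.014 m and angle between the x axis of lock28_center and the x axis of bay4, either way round below 0.3 rad) and (x of lock38_center in the frame of bay3 between -0.018 and 0.018 m and y of lock38_center in the frame of bay3 between -0.012 and 0.012 m and z of lock38_center in the frame of bay3 below 0.015 m and angle between the x axis of lock38_center and the x axis of bay3, either way round below 0.3 rad) and (x of lock48_center in the frame of bay2 between -0.018 and 0.018 m and y of lock48_center in the frame of bay2 between -0.012 and 0.012 m and z of lock48_center in the frame of bay2 below 0.016 m and angle between the x axis of lock48_center and the x axis of bay2, either way round below 0.3 rad) and (x of lock58_center in the frame of bay1 between -0.018 and 0.018 m and y of lock58_center in the frame of bay1 between -0.012 and 0.012 m and z of lock58_center in the frame of bay1 below 0.017 m and angle between the x axis of lock58_center and the x axis of bay1, either way round below 0.3 rad))) and angle between each of lock28_center, lock38_center, lock48_center, lock58_center's own z axis and vertical below 0.1 rad and linear speed of each of lock28, lock38, lock48, lock58 below 0.02 m/s and contact force between the fingers and lock28 below 0.1 N and contact force between the fingers and lock38 below 0.1 N and contact force between the fingers and lock48 below 0.1 N and contact force between the fingers and lock58 below 0.1 N); the robot touches nothing.
It fails at once if a padlock is dropped: let go of while its centre is more than 50 mm above the table ((height (world z) of lock28_center above 0.05 m and contact force between the fingers and lock28 below 0.05 N) or (height (world z) of lock38_center above 0.05 m and contact force between the fingers and lock38 below 0.05 N) or (height (world z) of lock48_center above 0.05 m and contact force between the fingers and lock48 below 0.05 N) or (height (world z) of lock58_center above 0.05 m and contact force between the fingers and lock58 below 0.05 N)).
It also fails if it takes over 102 s, if anything falls off the work surface, if the arm or the gripper's body presses on something with over 40 N, if the wrist force passes 120 N, or if a joint passes its speed limit or range.

## Working session

There is one attempt and no reset: what is moved stays moved. The work goes in short steps, Python scripts to look and compute and a tool call to move; the robot and the scene stay as the last step left them, time stands still between calls to the robot, and variables do not carry over. Pictures are saved under pics/ and viewed, at most 14 in all, crops included, and the job is handed in when it is done.

Besides the shell and the picture viewer there is one more tool, called after "Emit:" as a command line: name --argument value ..., lists and objects as JSON in quotes. step_arm: Moves the arm, as the interface text tells. Its arguments: {"type":"object","properties":{"increments":{"type":"array","items":{"type":"array"}},"fingers":{"type":"number"},"grip_force":{"type":"number"}},"required":["increments"]}

```bash
mkdir -p pics
cat > h.py <<'E'
import numpy as np, cv2
from plant import r
def snap(name,fn):
    c=r.calibration(name); im,d=r.snapshot(name)
    cv2.imwrite('pics/'+fn+'.png',im[...,::-1]); np.savez('pics/'+fn+'.npz',im=im,d=d,**{k:np.array(v) for k,v in c.items()})
    return im,d,c
def load(fn):
    return dict(np.load('pics/'+fn+'.npz'))
def rays(c,uv):
    f=210/np.tan(np.radians(float(c['fov_y']))/2); uv=np.atleast_2d(uv).astype(float)
    K=np.array([[f,0,float(c['cx'])],[0,f,float(c['cy'])],[0,0,1]])
    p=cv2.undistortPointsIter(uv.reshape(-1,1,2),K,np.array([float(c['k1']),0,0,0,0]),None,None,(3,50,1e-9)).reshape(-1,2)
    return np.c_[p,np.ones(len(p))]
def atz(c,uv,z):
    R=np.array(c['R']);t=np.array(c['t']); d=rays(c,uv)@R; o=-R.T@t
    return o+d*((z-o[2])/d[:,2])[:,None]
def atd(c,uv,d):
    uv=np.atleast_2d(uv); dd=np.array([d[int(v),int(u)] for u,v in uv])
    return (rays(c,uv)*dd[:,None]-np.array(c['t']))@np.array(c['R'])
E
python3 - <<'E'
from h import *
print(r.get_state())
for n in('scene','top'):
    im,d,c=snap(n,n+'0'); print(n,c)
E
```

```text
{'clock': 0.0, 'q': array([ 1.34679521,  0.68995291, -0.19451379,  1.56633605,  0.15728909,
        0.90247874, -0.2151146 ]), 'qd': array([ 0.00058544,  0.00017539,  0.00131069, -0.00072203,  0.00102259,
       -0.00070625,  0.0008198 ]), 'joint_torque': array([-6.86243329e-04, -5.27563262e+01, -1.26645830e+00, -1.53424323e+01,
       -5.24367637e-02,  6.62291277e-03,  1.85309350e-04]), 'tool_pos': array([ 0.15914411, -0.6037566 ,  0.23793153]), 'eef_rot': array([ 9.91699446e-01,  1.28574543e-01, -1.74748510e-04, -8.75215395e-04]), 'contact_force': array([-0.87876478,  0.55100347, -0.14347294]), 'moment': array([ 0.03561838, -0.01141195,  0.04370369]), 'finger_force': 0.0, 'opening': 1.001305203828724}
scene {'fov_y': 56.96743739511984, 'cx': 280.25577848884166, 'cy': 207.4913188437902, 'k1': -0.062461333037605274, 'R': array([[ 0.27357936,  0.96180834, -0.00889134],
       [ 0.75628246, -0.22081224, -0.61585615],
       [-0.59429889,  0.16176117, -0.78780845]]), 't': array([-0.15031104, -0.379684  ,  1.13791733])}
top {'fov_y': 52.18892189333382, 'cx': 272.39364632190745, 'cy': 212.84730884426588, 'k1': 0.02591566159926918, 'R': array([[-2.59419985e-03, -9.99882334e-01,  1.51191243e-02],
       [-9.81870693e-01, -3.18724138e-04, -1.89551682e-01],
       [ 1.89534197e-01, -1.53367600e-02, -9.81754334e-01]]), 't': array([-0.00969738,  0.56135745,  0.74079038])}
```

View pics/top0.png

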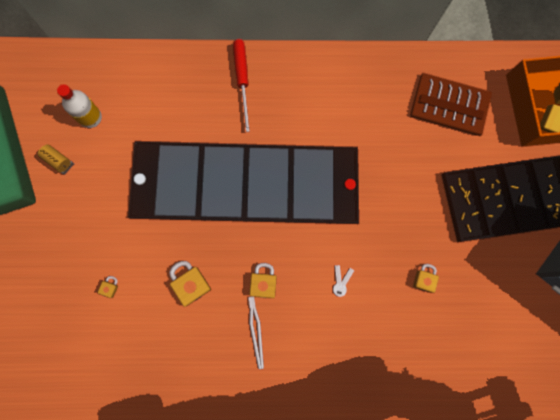

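View pics/scene0.png

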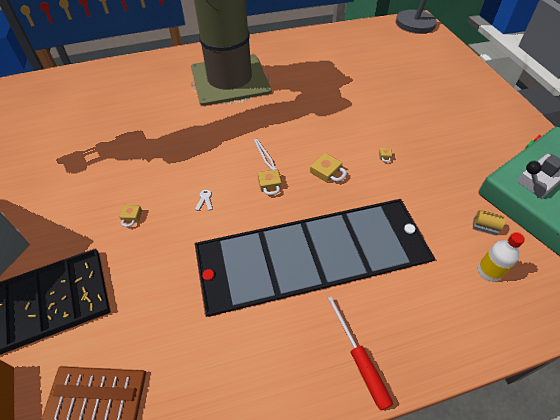

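The top view shows the red disc at (350,184) and the white at (140,179). The padlocks, smallest to largest, are at (108,289), (427,281), (263,286) and (189,287), with tweezers just below the 48. I'll check enlarged crops and measure.

```bash
cat > m.py <<'E'
from h import *
P=load('top0'); im=P['im']; 
hsv=cv2.cvtColor(im,cv2.COLOR_RGB2HSV)
for k,(u,v,top,s) in {28:(108,289,.018,16),38:(427,281,.02,22),48:(263,286,.022,24),58:(189,287,.024,32)}.items():
    w=np.zeros(im.shape[:2],np.uint8); w[v-s:v+s,u-s:u+s]=1
    m=((hsv[...,0]>15)&(hsv[...,0]<32)&(hsv[...,1]>130)&(w>0)).astype(np.uint8)
    m=cv2.morphologyEx(m,cv2.MORPH_CLOSE,np.ones((5,5)))
    ys,xs=np.nonzero(m); p=atz(P,np.c_[xs,ys],top)[:,:2].astype(np.float32)
    sh=(hsv[...,1]<90)&(hsv[...,2]>90)&(w>0); y2,x2=np.nonzero(sh); q=atz(P,np.c_[x2,y2],.01)[:,:2] if len(x2) else None
    rc=cv2.minAreaRect(p*1000); c=np.array(rc[0])/1000
    print(k,len(xs),'rect',np.round(rc,1) if 0 else rc,'mean',p.mean(0).round(4),'shackle',len(x2),None if q is None else (q.mean(0)-c, np.degrees(np.arctan2(*(q.mean(0)-c)[::-1]))))
g=((hsv[...,1]<110)&(hsv[...,2]>60)&(hsv[...,2]<150)).astype(np.uint8); g[:140]=0;g[225:]=0;g[:,:135]=0;g[:,360:]=0
g=cv2.morphologyEx(g,cv2.MORPH_OPEN,np.ones((5,5)))
n,lab=cv2.connectedComponents(g)
for i in range(1,n):
    ys,xs=np.nonzero(lab==i)
    if len(xs)>500: print('bay',cv2.minAreaRect((atz(P,np.c_[xs,ys],.008)[:,:2]*1000).astype(np.float32)))
print('discs',atz(P,[(350,184),(140,179)],.012), atd(P,[(350,184),(140,179),(313,185),(263,286),(189,287),(427,281),(108,289)],P['d'])[:,2])
print('floor heights',atd(P,[(260,340),(340,285),(241,60),(244,110)],P['d']))
a=cv2.resize(im[255:315,85:285],None,fx=4,fy=4,interpolation=2); b=cv2.resize(im[255:315,320:520],None,fx=4,fy=4,interpolation=2)
cv2.imwrite('pics/c1.png',np.vstack([a,b])[...,::-1])
E
python3 m.py
```

```text
28 207 rect ((424.422119140625, 296.3717346191406), (29.39260482788086, 23.82952117919922), 70.526611328125) mean [0.4245 0.2965] shackle 44 (array([ 0.01842627, -0.00411944]), np.float64(-12.602007283852018))
38 314 rect ((437.7204284667969, -299.87518310546875), (37.86373519897461, 34.18987274169922), 71.65260314941406) mean [ 0.4376 -0.2999] shackle 61 (array([ 0.02597116, -0.01098303]), np.float64(-22.92317590735037))
48 481 rect ((430.36962890625, 7.806255340576172), (46.77146911621094, 41.91810607910156), 84.74861145019531) mean [0.4302 0.0078] shackle 188 (array([0.00522673, 0.00727307]), np.float64(54.29744301304457))
58 761 rect ((428.6009216308594, 142.87205505371094), (51.886863708496094, 57.722023010253906), 34.11515426635742) mean [0.4287 0.143 ] shackle 155 (array([0.03449107, 0.02483953]), np.float64(35.76041199197777))
bay ((636.9602661132812, 178.26873779296875), (78.55744171142578, 142.14891052246094), 88.79985046386719)
bay ((634.712158203125, 88.25104522705078), (78.10855865478516, 142.91705322265625), 88.62699890136719)
bay ((632.666748046875, -1.4974708557128906), (77.58712768554688, 142.18609619140625), 89.49147033691406)
bay ((630.1339111328125, -91.44976806640625), (76.92487335205078, 142.45506286621094), 88.35164642333984)
discs [[ 0.62768133 -0.16495562  0.012     ]
 [ 0.63716002  0.24938733  0.012     ]] [0.01348593 0.01179518 0.01015603 0.02308028 0.02510782 0.0194944
 0.01804807]
floor heights [[ 0.33051646  0.01250289  0.00823429]
 [ 0.43048274 -0.13952411  0.00668826]
 [ 0.88418317  0.05260009  0.02901026]
 [ 0.78074128  0.046126    0.01750032]]
```

View pics/c1.png

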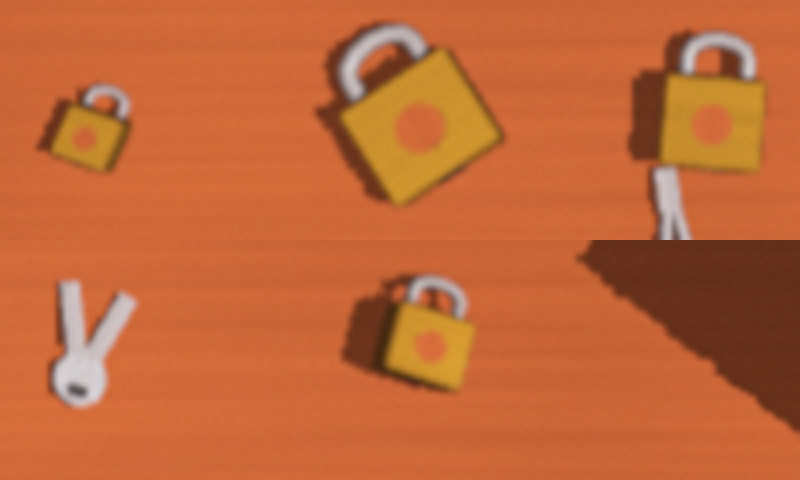

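Sizes check out to about 1–2 mm. Row axis yaw is -1.45°, and red is at bay1, so the targets (mm) are 28→(630,-91), 38→(632.5,-1.5), 48→(635,88) and 58→(637,178). I'll start with the 38.

Emit:
step_arm --increments '[[[1.4, 1.52, -0.5], [0, 0, 7.35]], [[1.4, 1.52, -0.5], [0, 0, 7.35]], [[1.4, 1.52, -0.5], [0, 0, 7.35]], [[1.4, 1.52, -0.5], [0, 0, 7.35]], [[1.4, 1.52, -0.5], [0, 0, 7.35]], [[1.4, 1.52, -0.5], [0, 0, 7.35]], [[1.4, 1.52, -0.5], [0, 0, 7.35]], [[1.4, 1.52, -0.5], [0, 0, 7.35]], [[1.4, 1.52, -0.5], [0, 0, 7.35]], [[1.4, 1.52, -0.5], [0, 0, 7.35]]]' --fingers 1 --grip_force 30

```text
clock: 1.1
tool_pos: [0.2996, -0.4516, 0.1883]
eef_rot: [0.716, 0.698, 0.0, -0.0]
contact_force: [0.1, 0.0, -0.2]
opening: 1.005
finger_force: 0.0
```

Emit:
step_arm --increments '[[[1.4, 1.52, -0.5], [0, 0, 7.35]], [[1.4, 1.52, -0.5], [0, 0, 7.35]], [[1.4, 1.52, -0.5], [0, 0, 7.35]], [[1.4, 1.52, -0.5], [0, 0, 7.35]], [[1.4, 1.52, -0.5], [0, 0, 7.35]], [[1.4, 1.52, -0.5], [0, 0, 7.35]], [[1.4, 1.52, -0.5], [0, 0, 7.35]], [[1.4, 1.52, -0.5], [0, 0, 7.35]], [[1.4, 1.52, -0.5], [0, 0, 7.35]], [[1.4, 1.52, -0.5], [0, 0, 7.35]]]'

```text
clock: 2.1
tool_pos: [0.4396, -0.2998, 0.1382]
eef_rot: [0.156, 0.988, 0.0, -0.0]
contact_force: [0.1, 0.7, 0.6]
opening: 0.999
finger_force: 0.0
```

```bash
cat > g.py <<'E'
# usage: g.py x y z yaw(of tool y, deg): remaining shift cm, turn deg
import sys
from h import *
from scipy.spatial.transform import Rotation as Ro
s=r.get_state(); R=Ro.from_quat(s['eef_rot']); M=R.as_matrix()
x,y,z,a=map(float,sys.argv[1:5]); a=np.radians(a)
T=np.c_[[np.sin(a),-np.cos(a),0],[np.cos(a),np.sin(a),0],[0,0,-1]]
print('t',round(s['clock'],2),'pos',s['tool_pos'].round(4),'yaw',np.degrees(np.arctan2(M[1,1],M[0,1])).round(2),'open mm',round(s['opening']*88,1),'q',s['q'].round(2),'F',s['contact_force'].round(1))
print('shift',((np.array([x,y,z])-s['tool_pos'])*100).round(2),'turn',np.degrees((Ro.from_matrix(T)*R.inv()).as_rotvec()).round(2))
E
python3 g.py .4377 -.2999 .005 71.7
```

```text
t 2.1 pos [ 0.4396 -0.2998  0.1382] yaw 72.06 open mm 88.0 q [ 0.95  0.82 -0.76  1.92  0.84  0.75  0.96] F [0.1 0.7 0.6]Traceback (most recent call last):
  File "g.py", line 9, in <module>
    print('shift',((np.array([x,y,z])-s['tool_pos'])*100).round(2),'turn',np.degrees((Ro.from_matrix(T)*R.inv()).as_rotvec()).round(2))
                                                                                      ~~~~~~~~~~~~~~^^^
  File "scipy/spatial/transform/_rotation.pyx", line 1143, in scipy.spatial.transform._rotation.Rotation.from_matrix
ValueError: Non-positive determinant (left-handed or null coordinate frame) in rotation matrix 0: [[ 0.94942548  0.31399246  0.        ]
 [-0.31399246  0.94942548  0.        ]
 [ 0.          0.         -1.        ]].
```

Emit:
step_arm --increments '[[[-0.2, 0, -2], [0, 0, -0.4]], [[0, 0, -2.0], [0, 0, 0]], [[0, 0, -2.0], [0, 0, 0]], [[0, 0, -2.0], [0, 0, 0]], [[0, 0, -2.0], [0, 0, 0]], [[0, 0, -1.5], [0, 0, 0]], [[0, 0, -1.0], [0, 0, 0]], [[0, 0, -0.8], [0, 0, 0]], [[0, 0, 0], [0, 0, 0]], [[0, 0, 0], [0, 0, 0]]]'

```text
clock: 3.1
tool_pos: [0.4376, -0.3004, 0.006]
eef_rot: [0.162, 0.987, -0.0, 0.0]
contact_force: [0.4, 0.2, 0.3]
opening: 0.998
finger_force: 0.0
```

Emit:
step_arm --increments '[[[0, 0, 0], [0, 0, 0]], [[0, 0, 0], [0, 0, 0]], [[0, 0, 0], [0, 0, 0]], [[0, 0, 0], [0, 0, 0]], [[0, 0, 0], [0, 0, 0]], [[0, 0, 0], [0, 0, 0]], [[0, 0, 0], [0, 0, 0]], [[0, 0, 0], [0, 0, 0]], [[0, 0, 0], [0, 0, 0]], [[0, 0, 0], [0, 0, 0]]]' --fingers 0 --grip_force 30

```text
clock: 4.1
tool_pos: [0.4374, -0.3004, 0.0058]
eef_rot: [0.162, 0.987, -0.0, -0.0]
contact_force: [-0.1, -0.2, 0.7]
opening: 0.43
finger_force: 30.0
```

```bash
sed -i 's/\[np.sin(a),-np.cos(a),0\]/[-np.sin(a),np.cos(a),0]/' g.py
python3 g.py .6325 -.0015 .10 88.5
```

```text
t 4.1 pos [ 0.4374 -0.3004  0.0058] yaw 71.37 open mm 37.9 q [ 0.83  1.01 -0.54  1.97  1.13  0.51  0.69] F [-0.1 -0.2  0.7]
shift [19.51 29.89  9.42] turn [ 1.000e-02 -0.000e+00  1.713e+01]
```

Emit:
step_arm --increments '[[[0, 0, 2], [0, 0, 0]], [[0, 0, 3], [0, 0, 0]], [[1.4, 2.13, 0], [0, 0, 1.2]], [[1.4, 2.13, 0], [0, 0, 1.2]], [[1.4, 2.13, 0], [0, 0, 1.2]], [[1.4, 2.13, 0], [0, 0, 1.2]], [[1.4, 2.13, 0], [0, 0, 1.2]], [[1.4, 2.13, 0], [0, 0, 1.2]], [[1.4, 2.13, 0], [0, 0, 1.2]], [[1.4, 2.13, 0], [0, 0, 1.2]]]'

```text
clock: 5.1
tool_pos: [0.5494, -0.1291, 0.0554]
eef_rot: [0.078, 0.997, 0.0, -0.0]
contact_force: [-0.5, 0.3, -1.2]
opening: 0.424
finger_force: 30.0
```

Emit:
step_arm --increments '[[[1.4, 2.13, 0], [0, 0, 1.2]], [[1.4, 2.13, 0], [0, 0, 1.2]], [[1.4, 2.13, 0], [0, 0, 1.2]], [[1.4, 2.13, 0], [0, 0, 1.2]], [[1.4, 2.13, 0], [0, 0, 1.2]], [[1.3, 2.13, 0], [0, 0, 1.5]], [[0, 0, -1.5], [0, 0, 0]], [[0, 0, -1.5], [0, 0, 0]], [[0, 0, 0], [0, 0, 0]], [[0, 0, 0], [0, 0, 0]]]'

```text
clock: 6.1
tool_pos: [0.6311, -0.0039, 0.0246]
eef_rot: [0.014, 1.0, -0.001, -0.001]
contact_force: [-0.4, 0.1, -1.9]
opening: 0.429
finger_force: 30.0
```

```bash
python3 g.py .6325 -.0015 .0138 88.5
```

```text
t 6.1 pos [ 0.6311 -0.0039  0.0246] yaw 88.39 open mm 37.7 q [ 0.3   1.08 -0.71  1.65  0.95  0.79  0.69] F [-0.4  0.1 -1.9]
shift [ 0.14  0.24 -1.08] turn [ 0.08 -0.15  0.11]
```

Emit:
step_arm --increments '[[[0.15, 0.25, -0.3], [0, 0, 0]], [[0, 0, -0.3], [0, 0, 0]], [[0, 0, -0.2], [0, 0, 0]], [[0, 0, -0.2], [0, 0, 0]], [[0, 0, -0.1], [0, 0, 0]], [[0, 0, 0], [0, 0, 0]], [[0, 0, 0], [0, 0, 0]], [[0, 0, 0], [0, 0, 0]], [[0, 0, 0], [0, 0, 0]], [[0, 0, 0], [0, 0, 0]]]'

```text
clock: 7.1
tool_pos: [0.6339, 0.0003, 0.0148]
eef_rot: [0.013, 1.0, 0.0, 0.0]
contact_force: [0.6, 0.0, -0.5]
opening: 0.429
finger_force: 30.0
```

Emit:
step_arm --increments '[[[0, 0, 0], [0, 0, 0]], [[0, 0, 0], [0, 0, 0]], [[0, 0, 0], [0, 0, 0]], [[0, 0, 0], [0, 0, 0]], [[0, 0, 0], [0, 0, 0]], [[0, 0, 1], [0, 0, 0]], [[0, 0, 2], [0, 0, 0]], [[0, 0, 3], [0, 0, 0]], [[0, 0, 3], [0, 0, 0]], [[0, 0, 0], [0, 0, 0]]]' --fingers 0.65

```text
clock: 8.1
tool_pos: [0.637, 0.0018, 0.1108]
eef_rot: [0.013, 1.0, 0.001, 0.004]
contact_force: [1.0, -0.2, 0.1]
opening: 0.649
finger_force: 0.0
```

```bash
python3 g.py .4304 .0078 .10 84.8
```

```text
t 8.1 pos [0.637  0.0018 0.1108] yaw 88.47 open mm 57.1 q [ 0.33  0.97 -0.79  1.62  0.84  0.91  0.76] F [ 1.  -0.2  0.1]
shift [-20.66   0.6   -1.08] turn [-0.12  0.52 -3.67]
```

Emit:
step_arm --increments '[[[-2, 0.06, 0], [0, 0, -0.4]], [[-2, 0.06, 0], [0, 0, -0.4]], [[-2, 0.06, 0], [0, 0, -0.4]], [[-2, 0.06, 0], [0, 0, -0.4]], [[-2, 0.06, 0], [0, 0, -0.4]], [[-2, 0.06, 0], [0, 0, -0.4]], [[-2, 0.06, 0], [0, 0, -0.4]], [[-2, 0.06, 0], [0, 0, -0.4]], [[-2, 0.06, -0.5], [0, 0, -0.4]], [[-2.5, 0.06, -0.5], [0, 0, 0]]]' --fingers 1

```text
clock: 9.1
tool_pos: [0.4291, 0.0065, 0.0954]
eef_rot: [0.045, 0.999, 0.001, 0.001]
contact_force: [1.0, -0.4, -1.1]
opening: 1.0
finger_force: 0.0
```

Emit:
step_arm --increments '[[[0, 0, -1], [0, 0, 0]], [[0, 0, -1], [0, 0, 0]], [[0, 0, -1], [0, 0, 0]], [[0, 0, -1], [0, 0, 0]], [[0, 0, 0], [0, 0, 0]], [[0, 0, 0], [0, 0, 0]], [[0, 0, 0], [0, 0, 0]], [[0, 0, 0], [0, 0, 0]], [[0, 0, 0], [0, 0, 0]], [[0, 0, 0], [0, 0, 0]]]'

```text
clock: 10.1
tool_pos: [0.429, 0.0063, 0.055]
eef_rot: [0.045, 0.999, 0.0, 0.0]
contact_force: [0.2, -0.7, -0.3]
opening: 1.0
finger_force: 0.0
```

```bash
python3 g.py .4304 .0078 .006 84.8
```

```text
t 10.1 pos [0.429  0.0063 0.055 ] yaw 84.87 open mm 88.0 q [ 0.19  0.87 -0.51  2.27  1.39  0.39 -0.05] F [ 0.2 -0.7 -0.3]
shift [ 0.14  0.15 -4.9 ] turn [-0.    0.02 -0.07]
```

Emit:
step_arm --increments '[[[0.15, 0.15, -1], [0, 0, 0]], [[0, 0, -1], [0, 0, 0]], [[0, 0, -1], [0, 0, 0]], [[0, 0, -1], [0, 0, 0]], [[0, 0, -0.6], [0, 0, 0]], [[0, 0, -0.3], [0, 0, 0]], [[0, 0, 0], [0, 0, 0]], [[0, 0, 0], [0, 0, 0]], [[0, 0, 0], [0, 0, 0]], [[0, 0, 0], [0, 0, 0]]]'

```text
clock: 11.1
tool_pos: [0.4305, 0.0078, 0.006]
eef_rot: [0.045, 0.999, 0.0, 0.0]
contact_force: [0.1, -0.2, -0.3]
opening: 0.998
finger_force: 0.0
```

Emit:
step_arm --increments '[[[0, 0, 0], [0, 0, 0]], [[0, 0, 0], [0, 0, 0]], [[0, 0, 0], [0, 0, 0]], [[0, 0, 0], [0, 0, 0]], [[0, 0, 0], [0, 0, 0]], [[0, 0, 0], [0, 0, 0]], [[0, 0, 0], [0, 0, 0]], [[0, 0, 0], [0, 0, 0]], [[0, 0, 0], [0, 0, 0]], [[0, 0, 0], [0, 0, 0]]]' --fingers 0 --grip_force 40

```text
clock: 12.1
tool_pos: [0.4304, 0.0079, 0.0057]
eef_rot: [0.045, 0.999, 0.0, 0.0]
contact_force: [0.3, 0.1, -0.8]
opening: 0.542
finger_force: 40.0
```

```bash
python3 g.py .635 .0883 .05 88.5
```

```text
t 12.1 pos [0.4304 0.0079 0.0057] yaw 84.87 open mm 47.7 q [ 0.18  0.99 -0.51  2.26  1.67  0.42 -0.31] F [ 0.3  0.1 -0.8]
shift [20.46  8.04  4.43] turn [-0.01  0.    3.63]
```

Emit:
step_arm --increments '[[[0, 0, 1], [0, 0, 0]], [[0, 0, 2], [0, 0, 0]], [[0, 0, 2], [0, 0, 0]], [[1.7, 0.67, 0], [0, 0, 0.3]], [[1.7, 0.67, 0], [0, 0, 0.3]], [[1.7, 0.67, 0], [0, 0, 0.3]], [[1.7, 0.67, 0], [0, 0, 0.3]], [[1.7, 0.67, 0], [0, 0, 0.3]], [[1.7, 0.67, 0], [0, 0, 0.3]], [[1.7, 0.67, 0], [0, 0, 0.3]]]'

```text
clock: 13.1
tool_pos: [0.5494, 0.0545, 0.0553]
eef_rot: [0.026, 1.0, -0.0, -0.001]
contact_force: [0.0, 0.1, -2.2]
opening: 0.542
finger_force: 40.0
```

Emit:
step_arm --increments '[[[1.7, 0.67, 0], [0, 0, 0.3]], [[1.7, 0.67, 0], [0, 0, 0.3]], [[1.7, 0.67, 0], [0, 0, 0.3]], [[1.7, 0.67, 0], [0, 0, 0.3]], [[1.7, 0.67, 0], [0, 0, 0.3]], [[0, 0, -1.0], [0, 0, 0]], [[0, 0, -1.0], [0, 0, 0]], [[0, 0, -0.5], [0, 0, 0]], [[0, 0, 0], [0, 0, 0]], [[0, 0, 0], [0, 0, 0]]]'

```text
clock: 14.1
tool_pos: [0.6337, 0.0879, 0.0305]
eef_rot: [0.013, 1.0, -0.0, -0.0]
contact_force: [0.2, 0.0, -2.4]
opening: 0.542
finger_force: 40.0
```

```bash
python3 g.py .635 .0883 .0138 88.5
```

```text
t 14.1 pos [0.6337 0.0879 0.0305] yaw 88.48 open mm 47.7 q [ 0.14  1.07 -0.68  1.62  0.9   0.78  0.59] F [ 0.2  0.  -2.4]
shift [ 0.13  0.04 -1.67] turn [ 0.02 -0.06  0.02]
```

Emit:
step_arm --increments '[[[0.1, 0, -0.5], [0, 0, 0]], [[0, 0, -0.4], [0, 0, 0]], [[0, 0, -0.3], [0, 0, 0]], [[0, 0, -0.2], [0, 0, 0]], [[0, 0, -0.15], [0, 0, 0]], [[0, 0, -0.1], [0, 0, 0]], [[0, 0, 0], [0, 0, 0]], [[0, 0, 0], [0, 0, 0]], [[0, 0, 0], [0, 0, 0]], [[0, 0, 0], [0, 0, 0]]]'

```text
clock: 15.1
tool_pos: [0.6354, 0.0883, 0.0144]
eef_rot: [0.013, 1.0, 0.0, 0.0]
contact_force: [0.4, 0.2, -2.7]
opening: 0.542
finger_force: 40.0
```

Emit:
step_arm --increments '[[[0, 0, 0], [0, 0, 0]], [[0, 0, 0], [0, 0, 0]], [[0, 0, 0], [0, 0, 0]], [[0, 0, 0], [0, 0, 0]], [[0, 0, 0], [0, 0, 0]], [[0, 0, 1], [0, 0, 0]], [[0, 0, 2], [0, 0, 0]], [[0, 0, 3], [0, 0, 0]], [[0, 0, 3], [0, 0, 0]], [[0, 0, 0], [0, 0, 0]]]' --fingers 0.72

```text
clock: 16.1
tool_pos: [0.6383, 0.0901, 0.1104]
eef_rot: [0.013, 1.0, 0.002, 0.004]
contact_force: [-0.7, 0.5, 0.5]
opening: 0.717
finger_force: 0.0
```

```bash
python3 g.py .4286 .1429 .06 124.1
```

```text
t 16.1 pos [0.6383 0.0901 0.1104] yaw 88.47 open mm 63.1 q [ 0.17  0.97 -0.75  1.6   0.8   0.9   0.66] F [-0.7  0.5  0.5]
shift [-20.97   5.28  -5.04] turn [-0.35  0.42 35.63]
```

Emit:
step_arm --increments '[[[-2.1, 0.53, 0], [0, 0, 3.6]], [[-2.1, 0.53, 0], [0, 0, 3.6]], [[-2.1, 0.53, 0], [0, 0, 3.6]], [[-2.1, 0.53, 0], [0, 0, 3.6]], [[-2.1, 0.53, 0], [0, 0, 3.6]], [[-2.1, 0.53, 0], [0, 0, 3.6]], [[-2.1, 0.53, 0], [0, 0, 3.5]], [[-2.1, 0.53, 0], [0, 0, 3.5]], [[-2.1, 0.53, 0], [0, 0, 3.5]], [[-1.9, 0.4, 0], [0, 0, 3.5]]]' --fingers 1

```text
clock: 17.1
tool_pos: [0.4267, 0.1403, 0.1051]
eef_rot: [-0.294, 0.956, -0.0, 0.001]
contact_force: [-0.5, -0.2, 0.6]
opening: 0.997
finger_force: 0.0
```

Emit:
step_arm --increments '[[[0, 0, -1], [0, 0, 0]], [[0, 0, -1], [0, 0, 0]], [[0, 0, -1], [0, 0, 0]], [[0, 0, -1], [0, 0, 0]], [[0, 0, -1], [0, 0, 0]], [[0, 0, 0], [0, 0, 0]], [[0, 0, 0], [0, 0, 0]], [[0, 0, 0], [0, 0, 0]], [[0, 0, 0], [0, 0, 0]], [[0, 0, 0], [0, 0, 0]]]'

```text
clock: 18.1
tool_pos: [0.4276, 0.14, 0.0546]
eef_rot: [-0.293, 0.956, 0.0, 0.0]
contact_force: [-0.0, -0.3, -0.1]
opening: 0.999
finger_force: 0.0
```

```bash
python3 g.py .4286 .1429 .006 124.1
```

```text
t 18.1 pos [0.4276 0.14   0.0546] yaw 124.07 open mm 87.9 q [ 0.    0.92 -0.7   2.2   1.32  0.56  0.41] F [-0.  -0.3 -0.1]
shift [ 0.1   0.29 -4.86] turn [-0.01  0.04  0.03]
```

Emit:
step_arm --increments '[[[0.1, 0.3, -1], [0, 0, 0]], [[0, 0, -1], [0, 0, 0]], [[0, 0, -1], [0, 0, 0]], [[0, 0, -1], [0, 0, 0]], [[0, 0, -0.6], [0, 0, 0]], [[0, 0, -0.25], [0, 0, 0]], [[0, 0, 0], [0, 0, 0]], [[0, 0, 0], [0, 0, 0]], [[0, 0, 0], [0, 0, 0]], [[0, 0, 0], [0, 0, 0]]]'

```text
clock: 19.1
tool_pos: [0.4285, 0.143, 0.006]
eef_rot: [-0.293, 0.956, 0.0, 0.0]
contact_force: [0.2, -0.8, -0.4]
opening: 1.002
finger_force: 0.0
```

Emit:
step_arm --increments '[[[0, 0, 0], [0, 0, 0]], [[0, 0, 0], [0, 0, 0]], [[0, 0, 0], [0, 0, 0]], [[0, 0, 0], [0, 0, 0]], [[0, 0, 0], [0, 0, 0]], [[0, 0, 0], [0, 0, 0]], [[0, 0, 0], [0, 0, 0]], [[0, 0, 0], [0, 0, 0]], [[0, 0, 0], [0, 0, 0]], [[0, 0, 0], [0, 0, 0]]]' --fingers 0 --grip_force 50

```text
clock: 20.1
tool_pos: [0.4283, 0.1431, 0.0058]
eef_rot: [-0.293, 0.956, 0.0, -0.0]
contact_force: [-1.0, 0.5, 1.1]
opening: 0.655
finger_force: 50.0
```

```bash
python3 g.py .637 .1783 .055 88.5
```

```text
t 20.1 pos [0.4283 0.1431 0.0058] yaw 124.08 open mm 57.6 q [-0.03  1.02 -0.65  2.2   1.52  0.54  0.24] F [-1.   0.5  1.1]
shift [20.87  3.52  4.92] turn [-2.000e-02 -0.000e+00 -3.558e+01]
```

Emit:
step_arm --increments '[[[0, 0, 1], [0, 0, 0]], [[0, 0, 2], [0, 0, 0]], [[0, 0, 2], [0, 0, 0]], [[1.74, 0.29, 0], [0, 0, -3]], [[1.74, 0.29, 0], [0, 0, -3]], [[1.74, 0.29, 0], [0, 0, -3]], [[1.74, 0.29, 0], [0, 0, -3]], [[1.74, 0.29, 0], [0, 0, -3]], [[1.74, 0.29, 0], [0, 0, -3]], [[1.74, 0.29, 0], [0, 0, -3]]]'

```text
clock: 21.1
tool_pos: [0.55, 0.162, 0.0547]
eef_rot: [-0.112, 0.994, -0.001, -0.001]
contact_force: [-0.3, -0.2, -5.8]
opening: 0.653
finger_force: 50.0
```

Emit:
step_arm --increments '[[[1.74, 0.29, 0], [0, 0, -3]], [[1.74, 0.29, 0], [0, 0, -3]], [[1.74, 0.29, 0], [0, 0, -3]], [[1.74, 0.29, 0], [0, 0, -3]], [[1.74, 0.29, 0], [0, 0, -2.6]], [[0, 0, -1.0], [0, 0, 0]], [[0, 0, -1.0], [0, 0, 0]], [[0, 0, -0.5], [0, 0, 0]], [[0, 0, 0], [0, 0, 0]], [[0, 0, 0], [0, 0, 0]]]'

```text
clock: 22.1
tool_pos: [0.6364, 0.1777, 0.0304]
eef_rot: [0.013, 1.0, -0.0, -0.001]
contact_force: [-0.1, 0.6, -5.2]
opening: 0.655
finger_force: 50.0
```

```bash
python3 g.py .637 .1783 .0138 88.5
```

```text
t 22.1 pos [0.6364 0.1777 0.0304] yaw 88.52 open mm 57.6 q [-0.    1.09 -0.68  1.55  0.87  0.82  0.51] F [-0.1  0.6 -5.2]
shift [ 0.06  0.06 -1.66] turn [ 0.01 -0.06 -0.02]
```

Emit:
step_arm --increments '[[[0.05, 0, -0.5], [0, 0, 0]], [[0, 0, -0.4], [0, 0, 0]], [[0, 0, -0.3], [0, 0, 0]], [[0, 0, -0.2], [0, 0, 0]], [[0, 0, -0.15], [0, 0, 0]], [[0, 0, -0.1], [0, 0, 0]], [[0, 0, 0], [0, 0, 0]], [[0, 0, 0], [0, 0, 0]], [[0, 0, 0], [0, 0, 0]], [[0, 0, 0], [0, 0, 0]]]'

```text
clock: 23.1
tool_pos: [0.6377, 0.1778, 0.0144]
eef_rot: [0.013, 1.0, 0.0, 0.0]
contact_force: [-0.8, 0.5, -5.3]
opening: 0.65
finger_force: 50.0
```

Emit:
step_arm --increments '[[[0, 0, 0], [0, 0, 0]], [[0, 0, 0], [0, 0, 0]], [[0, 0, 0], [0, 0, 0]], [[0, 0, 0], [0, 0, 0]], [[0, 0, 0], [0, 0, 0]], [[0, 0, 1], [0, 0, 0]], [[0, 0, 2], [0, 0, 0]], [[0, 0, 3], [0, 0, 0]], [[0, 0, 3], [0, 0, 0]], [[0, 0, 0], [0, 0, 0]]]' --fingers 0.8

```text
clock: 24.1
tool_pos: [0.6405, 0.18, 0.1106]
eef_rot: [0.014, 1.0, 0.002, 0.004]
contact_force: [0.4, 1.1, 0.7]
opening: 0.802
finger_force: 0.0
```

```bash
python3 g.py .4244 .2964 .055 70.5
```

```text
t 24.1 pos [0.6405 0.18   0.1106] yaw 88.45 open mm 70.5 q [ 0.03  0.99 -0.75  1.53  0.79  0.93  0.57] F [0.4 1.1 0.7]
shift [-21.61  11.64  -5.56] turn [ -0.2    0.52 -17.95]
```

Emit:
step_arm --increments '[[[-2.14, 1.17, 0], [0, 0, -1.8]], [[-2.14, 1.17, 0], [0, 0, -1.8]], [[-2.14, 1.17, 0], [0, 0, -1.8]], [[-2.14, 1.17, 0], [0, 0, -1.8]], [[-2.14, 1.17, 0], [0, 0, -1.8]], [[-2.14, 1.17, 0], [0, 0, -1.8]], [[-2.14, 1.17, 0], [0, 0, -1.8]], [[-2.14, 1.17, 0], [0, 0, -1.8]], [[-2.14, 1.17, 0], [0, 0, -1.8]], [[-2.14, 1.17, 0], [0, 0, -1.8]]]'

```text
clock: 25.1
tool_pos: [0.4229, 0.2954, 0.1051]
eef_rot: [0.17, 0.985, 0.0, 0.0]
contact_force: [-0.7, -0.4, 0.5]
opening: 0.801
finger_force: 0.0
```

Emit:
step_arm --increments '[[[0, 0, -1], [0, 0, 0]], [[0, 0, -1], [0, 0, 0]], [[0, 0, -1], [0, 0, 0]], [[0, 0, -1], [0, 0, 0]], [[0, 0, -1], [0, 0, 0]], [[0, 0, 0], [0, 0, 0]], [[0, 0, 0], [0, 0, 0]], [[0, 0, 0], [0, 0, 0]], [[0, 0, 0], [0, 0, 0]], [[0, 0, 0], [0, 0, 0]]]'

```text
clock: 26.1
tool_pos: [0.4239, 0.2949, 0.0546]
eef_rot: [0.17, 0.986, 0.0, 0.0]
contact_force: [-0.3, 0.4, 0.0]
opening: 0.8
finger_force: 0.0
```

```bash
python3 g.py .4244 .2964 .006 70.5; python3 -c "
from h import *
snap('top','top1')"
```

```text
t 26.1 pos [0.4239 0.2949 0.0546] yaw 70.47 open mm 70.4 q [-0.41  0.9  -0.48  2.01  0.93  0.46 -0.37] F [-0.3  0.4  0. ]
shift [ 0.05  0.15 -4.86] turn [-0.03  0.03  0.03]
```

View pics/top1.png

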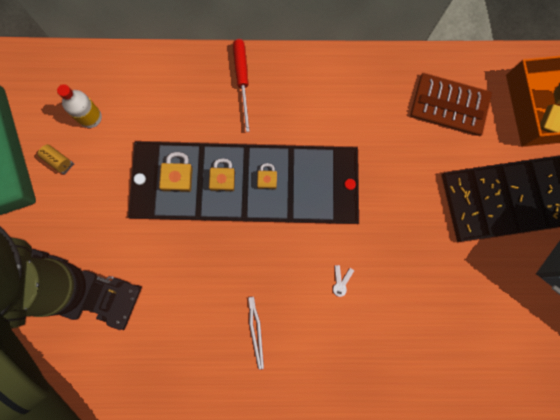

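The three placed locks sit centred in their bays at (175,177), (221,179) and (267,179), with their shackles straight across the row. The bay next to the red disc is empty. Next is the 28.

Emit:
step_arm --increments '[[[0.05, 0.15, -1], [0, 0, 0]], [[0, 0, -1], [0, 0, 0]], [[0, 0, -1], [0, 0, 0]], [[0, 0, -1], [0, 0, 0]], [[0, 0, -0.6], [0, 0, 0]], [[0, 0, -0.25], [0, 0, 0]], [[0, 0, 0], [0, 0, 0]], [[0, 0, 0], [0, 0, 0]], [[0, 0, 0], [0, 0, 0]], [[0, 0, 0], [0, 0, 0]]]'

```text
clock: 27.15
tool_pos: [0.4244, 0.2964, 0.0061]
eef_rot: [0.17, 0.985, 0.0, 0.0]
contact_force: [0.0, 1.4, -0.2]
opening: 0.795
finger_force: 0.0
```

Emit:
step_arm --increments '[[[0, 0, 0], [0, 0, 0]], [[0, 0, 0], [0, 0, 0]], [[0, 0, 0], [0, 0, 0]], [[0, 0, 0], [0, 0, 0]], [[0, 0, 0], [0, 0, 0]], [[0, 0, 0], [0, 0, 0]], [[0, 0, 0], [0, 0, 0]], [[0, 0, 0], [0, 0, 0]], [[0, 0, 0], [0, 0, 0]], [[0, 0, 0], [0, 0, 0]]]' --fingers 0 --grip_force 25

```text
clock: 28.15
tool_pos: [0.4242, 0.2964, 0.0058]
eef_rot: [0.17, 0.986, 0.0, -0.0]
contact_force: [0.3, 0.2, -0.2]
opening: 0.313
finger_force: 25.0
```

```bash
python3 g.py .630 -.0914 .075 88.5
```

```text
t 28.15 pos [0.4242 0.2964 0.0058] yaw 70.48 open mm 27.5 q [-0.48  0.97 -0.37  2.01  1.04  0.35 -0.47] F [ 0.3  0.2 -0.2]
shift [ 20.58 -38.78   6.92] turn [-0.02 -0.   18.02]
```

Emit:
step_arm --increments '[[[0, 0, 1], [0, 0, 0]], [[0, 0, 2], [0, 0, 0]], [[0, 0, 2], [0, 0, 0]], [[0, 0, 2], [0, 0, 0]], [[1.28, -2.42, 0], [0, 0, 1.1]], [[1.28, -2.42, 0], [0, 0, 1.1]], [[1.28, -2.42, 0], [0, 0, 1.1]], [[1.28, -2.42, 0], [0, 0, 1.1]], [[1.28, -2.42, 0], [0, 0, 1.1]], [[1.28, -2.42, 0], [0, 0, 1.1]]]'

```text
clock: 29.15
tool_pos: [0.5012, 0.1496, 0.0764]
eef_rot: [0.112, 0.994, -0.0, -0.0]
contact_force: [0.4, 1.0, -0.9]
opening: 0.311
finger_force: 25.0
```

Emit:
step_arm --increments '[[[1.28, -2.42, 0], [0, 0, 1.1]], [[1.28, -2.42, 0], [0, 0, 1.1]], [[1.28, -2.42, 0], [0, 0, 1.1]], [[1.28, -2.42, 0], [0, 0, 1.1]], [[1.28, -2.42, 0], [0, 0, 1.1]], [[1.28, -2.42, 0], [0, 0, 1.1]], [[1.28, -2.42, 0], [0, 0, 1.1]], [[1.28, -2.42, 0], [0, 0, 1.1]], [[1.28, -2.42, 0], [0, 0, 1.1]], [[1.28, -2.42, 0], [0, 0, 1.5]]]'

```text
clock: 30.15
tool_pos: [0.6288, -0.0924, 0.0763]
eef_rot: [0.013, 1.0, -0.0, -0.001]
contact_force: [-0.4, -0.4, 0.1]
opening: 0.317
finger_force: 25.0
```

Emit:
step_arm --increments '[[[0, 0, -1], [0, 0, 0]], [[0, 0, -1], [0, 0, 0]], [[0, 0, -1], [0, 0, 0]], [[0, 0, -1], [0, 0, 0]], [[0, 0, -0.5], [0, 0, 0]], [[0, 0, 0], [0, 0, 0]], [[0, 0, 0], [0, 0, 0]], [[0, 0, 0], [0, 0, 0]], [[0, 0, 0], [0, 0, 0]], [[0, 0, 0], [0, 0, 0]]]'

```text
clock: 31.15
tool_pos: [0.6292, -0.091, 0.0311]
eef_rot: [0.013, 1.0, -0.0, 0.0]
contact_force: [0.1, 0.2, -0.9]
opening: 0.316
finger_force: 25.0
```

```bash
python3 g.py .630 -.0914 .0138 88.5
```

```text
t 31.15 pos [ 0.6292 -0.091   0.0311] yaw 88.46 open mm 27.8 q [ 0.43  1.07 -0.69  1.64  0.92  0.79  0.85] F [ 0.1  0.2 -0.9]
shift [ 0.08 -0.04 -1.73] turn [0.   0.03 0.04]
```

Emit:
step_arm --increments '[[[0.05, 0, -0.5], [0, 0, 0]], [[0, 0, -0.4], [0, 0, 0]], [[0, 0, -0.3], [0, 0, 0]], [[0, 0, -0.2], [0, 0, 0]], [[0, 0, -0.2], [0, 0, 0]], [[0, 0, -0.1], [0, 0, 0]], [[0, 0, 0], [0, 0, 0]], [[0, 0, 0], [0, 0, 0]], [[0, 0, 0], [0, 0, 0]], [[0, 0, 0], [0, 0, 0]]]'

```text
clock: 32.15
tool_pos: [0.6296, -0.0909, 0.0138]
eef_rot: [0.013, 1.0, 0.0, 0.0]
contact_force: [-0.0, 0.4, -0.5]
opening: 0.318
finger_force: 25.0
```

Emit:
step_arm --increments '[[[0, 0, 0], [0, 0, 0]], [[0, 0, 0], [0, 0, 0]], [[0, 0, 0], [0, 0, 0]], [[0, 0, 0], [0, 0, 0]], [[0, 0, 0], [0, 0, 0]], [[0, 0, 1], [0, 0, 0]], [[0, 0, 2], [0, 0, 0]], [[0, 0, 3], [0, 0, 0]], [[0, 0, 3], [0, 0, 0]], [[0, 0, 0], [0, 0, 0]]]' --fingers 0.5

```text
clock: 33.15
tool_pos: [0.6328, -0.09, 0.1099]
eef_rot: [0.013, 1.0, 0.001, 0.005]
contact_force: [1.3, -0.6, 0.7]
opening: 0.503
finger_force: 0.0
```

Emit:
step_arm --increments '[[[-1, -2.5, 0.5], [0, 0, 0]], [[-1, -2.5, 0.5], [0, 0, 0]], [[-1, -2.5, 0.5], [0, 0, 0]], [[-1, -2.5, 0.5], [0, 0, 0]], [[-1, -2.5, 0.5], [0, 0, 0]], [[-1, -2.5, 0.5], [0, 0, 0]], [[-1, -2.5, 0.5], [0, 0, 0]], [[-1, -2.5, 0.5], [0, 0, 0]], [[0, 0, 0], [0, 0, 0]], [[0, 0, 0], [0, 0, 0]]]'

```text
clock: 34.15
tool_pos: [0.5494, -0.2912, 0.1444]
eef_rot: [0.014, 1.0, 0.0, 0.0]
contact_force: [0.1, -0.0, 0.4]
opening: 0.501
finger_force: 0.0
```

```bash
cat > v.py <<'E'
from h import *
im,d,P=snap('top','top2'); hsv=cv2.cvtColor(im,cv2.COLOR_RGB2HSV)
m=((hsv[...,0]>15)&(hsv[...,0]<32)&(hsv[...,1]>130)).astype(np.uint8); m[:145]=0;m[220:]=0;m[:,:150]=0;m[:,340:]=0
m=cv2.morphologyEx(m,cv2.MORPH_CLOSE,np.ones((5,5)))
n,lab=cv2.connectedComponents(m); Y=np.array([.0253,.9997]);X=np.array([.9997,-.0253])
B=np.array([[.637,.1783],[.6348,.0883],[.6325,-.0015],[.6301,-.0914]])
for i in range(1,n):
    ys,xs=np.nonzero(lab==i)
    if len(xs)<80: continue
    h=.028 if len(xs)<400 else .031
    rc=cv2.minAreaRect((atz(P,np.c_[xs,ys],h)[:,:2]*1000).astype(np.float32)); c=np.array(rc[0])/1000
    b=B[np.argmin(np.linalg.norm(B-c,axis=1))]; print(len(xs),b,'dx,dy mm',(1000*(c-b)@X).round(1),(1000*(c-b)@Y).round(1),rc[1:],'z',atd(P,[(int(xs.mean())+6,int(ys.mean())-4)],d)[0,2])
cv2.imwrite('pics/c2.png',cv2.resize(im[130:235,120:370],None,fx=3,fy=3,interpolation=2)[...,::-1])
E
python3 v.py
```

```text
747 [0.637  0.1783] dx,dy mm 0.3 -1.6 ((53.93410873413086, 61.0466194152832), 0.10327503830194473) z 0.03415804388217256
477 [0.6348 0.0883] dx,dy mm -1.4 0.1 ((45.94163131713867, 46.882591247558594), 0.08615069091320038) z 0.0347874677117961
264 [ 0.6325 -0.0015] dx,dy mm -0.2 2.0 ((34.145042419433594, 36.89493179321289), 0.07360898703336716) z 0.030655729732801902
185 [ 0.6301 -0.0914] dx,dy mm -2.7 1.5 ((24.083633422851562, 27.627519607543945), 0.05439373105764389) z 0.027436577155328493
```

View pics/c2.png

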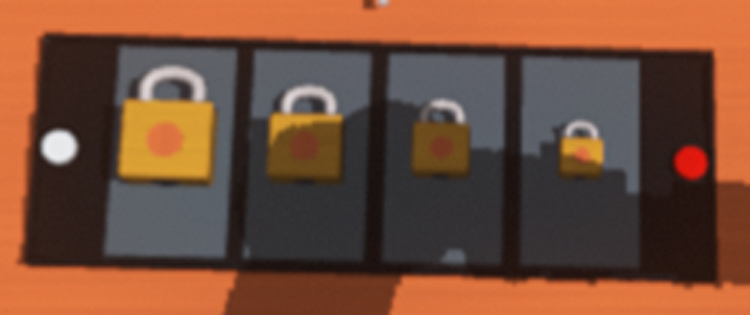

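All four locks lie flat within 3 mm of their bay centres, smallest next to the red disc (690,162), with shackles straight across the row.

```bash
python3 -c "
from plant import r
print(r.finish_job())"
```

```text
the job is handed in; nothing more can be done
None
```

The job is handed in at about 34 s: all four padlocks lie flat in size order from the red disc, each measured within 3 mm of its bay centre with its shackle across the row; no verdict was returned.

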